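Hold the check rod's cell in the photometer's light path

TASK

To check the photometer, take the check rod with the straight grip (not the ball-topped one) from the rack and push it down into the round neck of the necked glass cell, with the cell standing in its slot, until the collar sits on the neck, and let go of it. Then grip that cell by its two broad frosted faces only, never touching its clear end windows, lift it with the rod out of the rack and, upright, lower it between the lamp and the receiver with its windows facing their lenses, pressing the sprung seat fully down. Finish while still holding the cell pressed down there, because the seat lifts it out of the light when it is let go, and leave everything else in its place.

Things in the scene. Friction and masses are not known exactly. Their poses are not given: they have to be found in the camera images.
- rod_grip (a point): point to grip the check rod to use, on its axis, 26 mm above the underside of its collar and 10 mm below its top; z up the rod. The straight black barrel grip is 9 mm across and 32 mm long, above a black collar 11 mm across, 4 mm thick. Gripped here, fingertips reaching 19 mm lower just clear the collar. It hangs upright by the collar in one of the rack's two rear holes (not known which).
- rod_collar (a point): centre of the underside of that rod's collar, on its axis; z up the rod. Below it the white round shaft is 6 mm thick and 40 mm long, the tip tapered to 3 mm over the last 4 mm. The rod weighs about 20 g.
- cell_mid (a point): centre of the necked glass cell, 26 mm above its underside: a box 22.5 mm long (x), 12.5 mm thick (y), 42 mm high, with a 10 mm neck on top. Broad faces (+y, -y) frosted, 12.5 mm apart; narrow ends (+x, -x) clear windows. About 60 g. It stands 12 mm deep in one of the rack's two front slots (1 mm play). Grip it 8 to 12 mm above this point, so that fingertips stay off the wood and the photometer.
- cell_mouth (a point): centre of the mouth of that cell's round neck, 52 mm above the cell's underside, z up; the neck is 11.4 mm across, its bore 8.4 mm and free for 49 mm down. The rod is home when its collar's underside lies on this rim; the rod's grip then ends 36 mm above the rim.
- cell_windows: the two clear end windows of the necked cell (at its +x and -x ends), which the fingers must not touch; origin at the centre of the cell's underside, axes as the cell's.
- cell_neck: that cell's round neck, 11.4 mm across, from 42 to 52 mm above the underside, narrower than the frosted faces below it; not a place to hold it by. Origin and axes as the windows'.
- cell_rack: fixed wooden rack, origin under it, 150 mm wide (y). Low front step (x -46 to 0 mm): 24 mm high, two cell slots 12 mm deep at x -23, y +40 and -40 mm, long side along x. High rear step (x 0 to +40 mm): 46 mm high, two rod holes 8 mm wide, 42 mm deep at x +20, y +40 and -40 mm.
- photometer: fixed grey fork photometer, origin under it, 94 mm deep (x), 155 mm wide (y). Lamp head (+y) and receiver head (-y), 72 mm high, 54 mm deep, face each other along y, 39 mm free between their lenses, which are 46 mm up. The metal block between them, 34 mm high, has a chamfered well for the cell's foot, 15.5 mm (x) by 25.5 mm (y), 1.5 mm play all round; the sprung seat is its floor.
- seat_top (a point): centre of the top of the black sprung seat in the photometer's well, z up; at rest 32.5 mm above the bench and 1.5 mm below the well's rim. Fully down it is 24.5 mm above the bench, and the cell's windows are before the lenses.
- seat (a joint): how far the seat is pressed down, m: 0 at rest (up), 0.008 fully down at its stop. The spring pushes up with 2 N at rest and 4 N fully down, more than the weight of cell and rod.
- spare_cell: bystander: the same glass cell without a neck, open at the top, 45 mm high, in the other slot; origin at the centre of its underside.
- dark_rod: bystander: a check rod with a black ball, 18 mm across, as its top (34 mm above its collar), in the other hole; origin at the underside of its collar.
- flow_cup_stand: fixed stand with a flow cup at the back of the bench, 115 x 166 mm foot, 322 mm high, origin under it: keep clear of it.
- jar: bystander: pigment jar with a grey cap, 51 mm across, 70 mm high, origin under it.
- weight: bystander: brass-coloured knobbed weight, 38 mm across, 36 mm high, origin under it.
- beaker: bystander: small glass beaker, 56 mm across, 62 mm high, origin under it.
- panel: bystander: coated test panel lying flat, 34 x 70 x 8 mm, origin under it.
- lid: bystander: grey tin lid lying flat, 57 mm across, 10 mm high, origin under it.

How it is judged (in metres and radians):
On the way, in this order (a step that is already met when the one before it is completed fails the run):
1. the straight-gripped rod is fully home in the cell's neck and let go, the cell still in its rack slot (distance between rod_collar and cell_mouth below 0.004 m and angle between the z axis of rod_collar and the z axis of cell_mouth, either way round below 0.12 rad and contact force between the fingers and opal_rod below 0.1 N and distance of cell_mid from where it was at the start of the episode below 0.008 m), for 0.2 s.
2. the cell, gripped by the fingers, is lifted clear of the rack with the rod in it (distance between rod_collar and cell_mouth below 0.004 m and angle between the z axis of rod_collar and the z axis of cell_mouth, either way round below 0.12 rad and contact force between the fingers and cell above 1 N and contact force between cell and cell_rack below 0.1 N and distance of cell_mid from where it was at the start of the episode above 0.02 m), for 0.1 s.
At the end, for the whole second after the job is handed in: Fingers hold the cell (over 1 N, not on windows or neck) on the seat, pressed over 6 of its 8 mm: within 4 mm of its middle, 0.12 rad of upright, long axis within 0.15 rad of the light path, at rest; the rod home in the neck (collar within 4 mm of the mouth, within 0.12 rad) (distance between rod_collar and cell_mouth below 0.004 m and angle between the z axis of rod_collar and the z axis of cell_mouth, either way round below 0.12 rad and value of joint seat above 0.006 m and horizontal distance between cell_mid and seat_top below 0.004 m and z of cell_mid in the frame of seat_top below 0.029 m and angle between cell_mid's own z axis and vertical below 0.12 rad and angle between the x axis of cell_mid and the y axis of photometer, either way round below 0.15 rad and contact force between the fingers and cell above 1 N and contact force between the fingers and cell_windows below 0.3 N and contact force between the fingers and cell_neck below 0.3 N and linear speed of cell below 0.02 m/s); the arm keeps its last pose, push and grip.
It fails at once if the fingers press on the cell's clear windows (contact force between the fingers and cell_windows above 0.5 N).
It fails at once if the cell is tipped far over (angle between cell_mid's own z axis and vertical above 0.5 rad).
It fails at once if a bystander is knocked out of place (3 cm) (distance of any of jar, weight, beaker, panel, lid, spare_cell, dark_rod from where it was at the start of the episode above 0.03 m).
It also fails if it takes over 58 s, if anything falls off the work surface, if the arm or the gripper's body presses on something with over 40 N, if the wrist force passes 120 N, or if a joint passes its speed limit or range.

ROBOT

A 6-joint arm with a two-finger parallel gripper is mounted at the origin on a cart in front of the work surface, level with it; the furniture and walls round the work are solid. World frame = base frame: x ahead of the robot, y to its left, z up, the work surface at z = 0. Lengths are in mm, angles in rad, forces in N, time in s.
With the tool pointing down it reaches from about 275 to 750 mm from the base axis. Payload 10.2 kg.
Tool frame: the origin (TCP) lies midway between the tips of the shut fingers; the grasp point (between the pads) lies 19 mm behind it (ctrl.grasp_offset is the distance from the TCP to the grasp point, in mm); z points along the fingers, y is the line along which they close (so a half turn about z gives the same grasp; the last joint's range is limited). The gripper opens to 85 mm and grips with 20 to 120 N. Pads are 22 mm wide; open, the fingers measure 114 mm over their backs; the gripper's body (76 mm by 85 mm) begins 54 mm behind the grasp point. The pads swing forward as they close: fully open they stand 13 mm farther back than shut.
Start: joints at [-1.501, 0.313, 1.498, -0, 1.331, -0.223], TCP at [151.52, -502.666, 231.294] pointing down, gripper open.
Joint ranges: [-2.94, 2.94], [-0.97, 2.17], [0.19, 2.56], [-1.23, 4.37], [0.02, 3.11], [-2.88, 2.88]. Speed limits (rad/s): [2.39, 2.39, 3.01, 3.14, 3.14, 3.14].

INTERFACE

Orientations are given as a unit quaternion [w, x, y, z].
In Python, from rig import ctrl, viewer, models gives the robot as it stands. The module is installed in compiled form; this text tells all that it offers.
- The arm moves only by the shell command python3 -m pendant 'ROWS' [OPENING] [FORCE]. ROWS is text: rows parted by semicolons, each of 4 numbers parted by spaces: the shift along the tool's x, y, z in m, then the turn about the tool's z in rad. In form: x y z yaw; .... A call has 1 to 10 rows; each row shifts and turns the commanded pose from where the row before left it, along the tool's axes as they then stand; what a row does not reach is not made up. A row lasts 1/8 s, in which the tool goes at most 62.5 mm and 10.7 degrees, less where a joint would pass 70% of its speed; a pose out of reach is approached as far as the arm can. A call is refused whole if a number of a shift passes 0.0625 or a number of a turn 0.188, either way. A call with a gripper value outside its range is refused whole. OPENING is the opening, from 0 (shut) to 1 (fully open), set as the call begins (- or left out, the last holds). The fingers move at their own pace and stop on an object; FORCE is the grip in N (left out, the last holds). Time passes only in rows, so rows that do not move let the fingers close. It gives the time, the measured TCP pose, the force, the opening and the grip force at its end, in the units of the state.
- ctrl.sense(): the state, without advancing time (a new reading comes with each control period).
- viewer.capture(name): name is "side" or "top"; returns a dict with "color" (400x640x3 uint8, red, green, blue), "vertical_fov" (degrees; the focal length in pixels is half the picture's height over the tangent of half this angle, whatever the lens; pixels are square), "cx", "cy" (the principal point, pixels), "dist" ([k1, k2, p1, p2, k3] as OpenCV has them; the pictures are not rectified), "pose" (4x4, takes a point from camera to world coordinates). Camera axes: x right, y down, z forward; pixel columns grow to the right and rows downward; lengths in mm; the calibration is good to about 2 mm. A picture is of the moment at which its call begins. There is no depth.
- ctrl.finish_job(): hands the job in; it is judged then, once.
Trained networks look in the newest picture that a camera, given by its name, has taken for a name from the list of things; names that differ only in an ending like _2 or _b are one class to them, and where a whole thing is asked for, a point or a joint stands for the part that bears it (a point fixed in the world has none). Each returns a list of dicts, best first, with "p" (0 to 1); they miss things now and then, are a little off and sometimes report something else, mostly with a low value. They report only what shows in the picture. A call takes as long as a camera call.
- models.boxes_of(camera, query): "at" ([x, y, z] in mm, in world coordinates, good to about 4 mm: the middle of the surface that is visible of it).
The state is a dict: "time_s": time; "joints": joint angles; "dq": joint speeds; "tau": joint torques, N m; "eef_pos": TCP position; "ee_rot": TCP orientation; "force": force on the tool from outside, world axes, zero at the start; "wrist_torque": the same for the moment, N m; "grip_width": opening from 0.0 (shut) to 1.0 (fully open); "grip_force": force on a finger pad.
Only numpy, scipy, OpenCV 4.12 (cv2) and the standard library are available. Lean on these libraries where they do the work, as an engineer would, in place of code of your own. Each camera call takes 0.05 s, during which the arm holds its last target. There are 200 camera calls.

## Working session

There is one attempt and no reset: what is moved stays moved. The work goes in short steps, Python scripts to look and compute and a shell command to move; the robot and the scene stay as the last step left them, time stands still between calls to the robot, and variables do not carry over. Pictures are saved under pics/ and viewed, at most 10 in all, crops included, and the job is handed in when it is done.

```bash
mkdir -p pics
cat > h.py <<'E'
import numpy as np, cv2
from rig import ctrl, viewer, models
def cap(n, save=None):
    c=viewer.capture(n)
    if save: cv2.imwrite('pics/'+save+'.png', c['color'][:,:,::-1])
    return c
def K(c):
    f=200/np.tan(np.radians(c['vertical_fov'])/2)
    return np.array([[f,0,c['cx']],[0,f,c['cy']],[0,0,1.]])
def proj(c,P):
    T=np.linalg.inv(np.array(c['pose'])); r,_=cv2.Rodrigues(T[:3,:3])
    return cv2.projectPoints(np.array(P,float).reshape(-1,1,3),r,T[:3,3],K(c),np.array(c['dist'],float))[0].reshape(-1,2)
def ray(c,uv):
    n=cv2.undistortPoints(np.array(uv,float).reshape(-1,1,2),K(c),np.array(c['dist'],float)).reshape(-1,2)
    T=np.array(c['pose']); d=np.c_[n,np.ones(len(n))]@T[:3,:3].T
    return T[:3,3],d
def atz(c,uv,z):
    o,d=ray(c,uv); z=np.broadcast_to(np.asarray(z,float),(len(d),)); return o+d*((z-o[2])/d[:,2])[:,None]
E
python3 - <<'E'
from h import *
np.set_printoptions(precision=1,suppress=True)
for n in ['top','side']:
    c=cap(n,n+'0'); print(n,np.array(c['pose']),c['vertical_fov'],c['dist'])
    for q in ['rod_grip','rod_collar','cell_mid','cell_mouth','cell_rack','photometer','seat_top','spare_cell','dark_rod','flow_cup_stand','jar','weight','beaker']:
        for b in models.boxes_of(n,q)[:2]:
            print(q,np.array(b['at']),round(b['p'],2),proj(c,b['at'])[0])
print(ctrl.sense(),ctrl.grasp_offset)
E
```

```text
top [[  -0.    -1.     0.2  281.8]
 [  -1.     0.     0.   -41.2]
 [  -0.    -0.2   -1.  1948.8]
 [   0.     0.     0.     1. ]] 42.561849850768404 [-0.1  0.   0.   0.   0. ]
cell_rack [ 489.3 -268.6   25.5] 0.7 [380.3 232.5]
photometer [ 587.8 -503.6   12.3] 0.68 [440.5 206.5]
photometer [470.8 223.2  31.7] 0.61 [249.4 238.5]
spare_cell [612.2  -6.2   5.1] 0.48 [310.4 201.9]
flow_cup_stand [805.4 -28.4  26.4] 0.6 [315.7 151.6]
jar [438.3 406.6  69.2] 0.66 [198.3 246.7]
weight [668.3  73.9  26.8] 0.63 [289.2 186.7]
beaker [ 692.  -340.7   22.7] 0.78 [397.4 179.7]
side [[    1.     -0.      0.1   476.2]
 [   -0.1    -0.6     0.8 -1407.6]
 [    0.     -0.8    -0.6  1157. ]
 [    0.      0.      0.      1. ]] 45.4352850473522 [0. 0. 0. 0. 0.]
cell_mouth [ 466.2 -313.5   45.2] 0.49 [270.8 262. ]
photometer [480.6 179.9  33.7] 0.76 [271.6 176.5]
dark_rod [ 482.3 -234.3   45.3] 0.73 [275.1 244.9]
flow_cup_stand [797.  -25.5 158.9] 0.82 [359.9 177.9]
jar [441.  392.4  48.2] 0.62 [261.2 146.1]
weight [ 480.1 -234.5   44.5] 0.66 [274.4 245.1]
weight [663.3  64.8  22.3] 0.6 [319.2 194.2]
beaker [ 687.7 -353.3   34.9] 0.68 [340.3 269.8]
{'time_s': 1.4, 'joints': array([-1.5,  0.3,  1.5, -0. ,  1.3, -0.2]), 'dq': array([ 0.,  0.,  0., -0.,  0.,  0.]), 'tau': array([  0. , -41.2, -26. ,  -0. ,   0. ,   0. ]), 'eef_pos': array([ 151.5, -502.7,  231.3]), 'ee_rot': array([-0. ,  1. ,  0.1, -0. ]), 'force': array([-1.1, -1. ,  1. ]), 'wrist_torque': array([ 0., -0.,  0.]), 'grip_force': 0.0, 'grip_width': 0.9993297995055165} 18.700000000000003
```

View pics/top0.png

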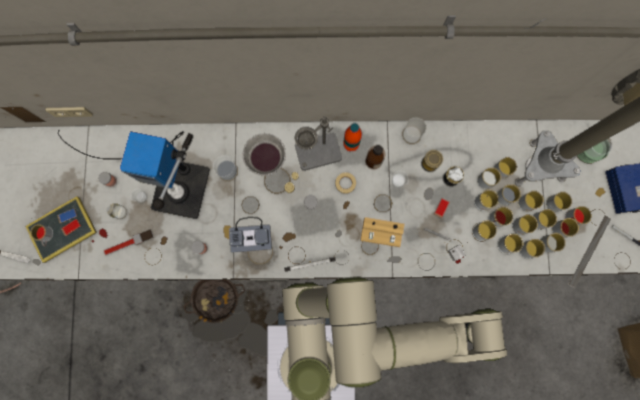

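View pics/side0.png

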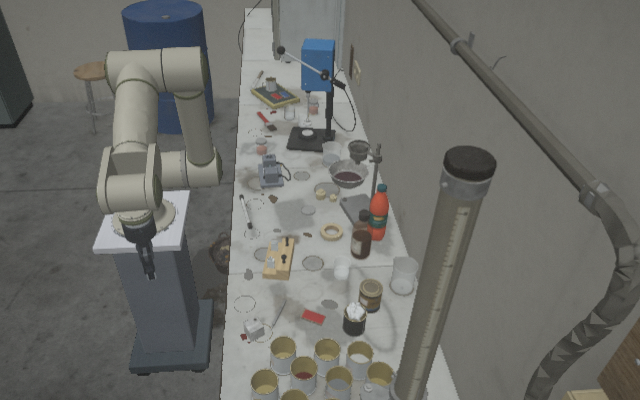

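The rack is at (382,233) in top and (281,257) in side; the photometer is at (250,238) and (269,170). I'll enlarge both.

Run:
```python
import cv2,numpy as np
t=cv2.imread('pics/top0.png');s=cv2.imread('pics/side0.png')
def crop(i,u,v,w,h,k): 
    return cv2.resize(i[v:v+h,u:u+w],(w*k,h*k),interpolation=cv2.INTER_CUBIC)
a=np.hstack([crop(t,357,215,50,37,8),crop(s,259,230,50,37,8)])
b=np.hstack([crop(t,225,215,50,37,8),crop(s,250,148,50,37,8)])
cv2.imwrite('pics/crop1.png',np.vstack([a,b]))
```

```text
(no output)
```

View pics/crop1.png

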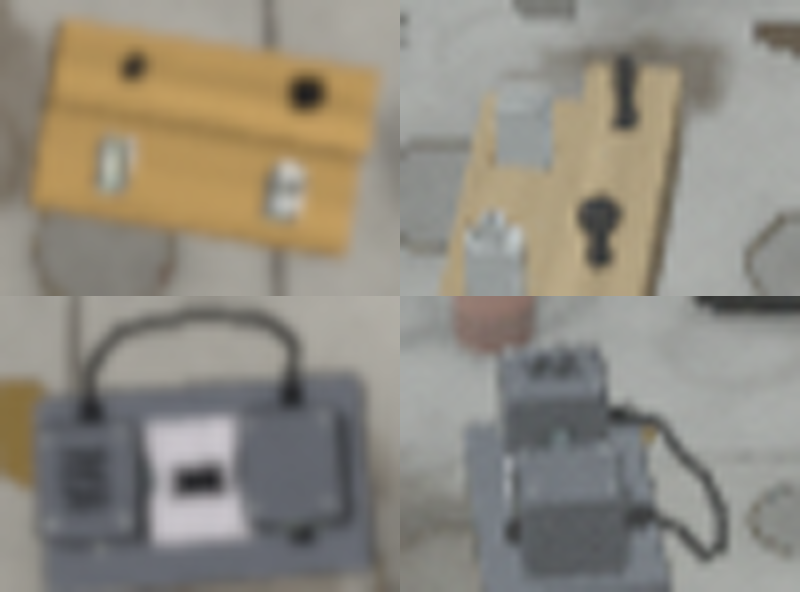

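```bash
cat > fit.py <<'E'
from h import *
from scipy.optimize import least_squares
from scipy.spatial.transform import Rotation as R
np.set_printoptions(precision=2,suppress=True)
t=viewer.capture('top'); s=viewer.capture('side')
px=lambda p,o:np.array(o)+(np.array(p)+.5)/8-.5
T=[((40,75,46),(62,20)),((40,-75,46),(380,70)),((-46,75,24),(37,203)),((-46,-75,24),(348,250)),((20,40,70),(134,67)),((20,-40,71),(306,93)),((-23,-40,60),(287,187)),((-23,40,57),(115,165))]
S=[((20,-40,71),(200,215)),((20,-40,48),(198,262)),((20,40,82),(223,58)),((20,40,48),(225,125)),((-23,-40,64),(92,213)),((40,75,46),(280,68))]
def W(v,P): 
    c,n=np.cos(v[2]),np.sin(v[2]); P=np.array(P,float); return np.c_[v[0]+c*P[:,0]-n*P[:,1],v[1]+n*P[:,0]+c*P[:,1],P[:,2]]
def res(v,full=False):
    a=proj(t,W(v,[p for p,_ in T]))-px([q for _,q in T],(357,215))
    b=proj(s,W(v,[p for p,_ in S]))-px([q for _,q in S],(259,230))
    if full: print(a);print(b)
    return np.r_[a,b].ravel()
if __name__=='__main__':
    o=least_squares(res,[480,-270,-.15],loss='soft_l1',x_scale=[10,10,.1]); v=o.x
    print('rack',v);res(v,True)
    print('rod,cell',W(v,[(20,40,46),(-23,-40,12),(-23,40,12),(20,-40,46)]))
    print('seat',atz(t,[px((199,481),(225,215))],32.5))
    b=atz(t,px([(42,398),(362,375),(372,572),(48,595)],(225,215)),10)
    print('base',b,np.arctan2(-(b[1]-b[0])[0],-(b[1]-b[0])[1])*-1)
    l=atz(t,px([(200,466),(200,496),(175,481),(222,481),(148,420),(238,415),(152,545),(250,540)],(225,215)),34);print(l)
    print(proj(t,[[0,0,0]]), ctrl.sense()['ee_rot'])
E
python3 fit.py
```

```text
rack [ 494.12 -274.62   -0.17]
[[-0.19 -0.15]
 [-0.18 -0.16]
 [-0.83  0.21]
 [-0.11  0.59]
 [-0.01 -0.14]
 [ 0.03 -0.04]
 [ 0.43  0.02]
 [ 0.38 -0.53]]
[[-0.15  0.15]
 [ 0.22 -0.64]
 [-0.08  0.32]
 [-0.21 -0.57]
 [ 0.08  1.  ]
 [-0.04  0.34]]
rod,cell [[ 520.53 -238.53   46.  ]
 [ 464.75 -310.21   12.  ]
 [ 478.14 -231.34   12.  ]
 [ 507.14 -317.4    46.  ]]
seat [[336.06 221.32  32.5 ]]
base [[375.92 299.07  10.  ]
 [385.65 148.06  10.  ]
 [293.99 142.93  10.  ]
 [284.21 294.69  10.  ]] 0.06436421861138542
[[342.91 220.73  34.  ]
 [329.13 220.58  34.  ]
 [336.09 232.27  34.  ]
 [335.95 210.43  34.  ]
 [364.27 245.2   34.  ]
 [366.3  203.3   34.  ]
 [306.8  242.6   34.  ]
 [308.82 197.18  34.  ]]
[[309.95 366.62]] [0.   0.99 0.15 0.  ]
```

```bash
cat >> h.py <<'E'
def psi(): 
    w,x,y,z=ctrl.sense()['ee_rot']; return (2*np.arctan2(y,x)+np.pi)%(2*np.pi)-np.pi
def to(P,yaw=None,tag=''):
    "shift in tool axes (mm) at present yaw, then shift if turned first"
    e=np.array(ctrl.sense()['eef_pos']); p=psi(); d=np.array(P)-e
    f=lambda a:np.array([np.cos(a)*d[0]+np.sin(a)*d[1],np.sin(a)*d[0]-np.cos(a)*d[1],-d[2]])
    print(tag,'eef',e.round(1),'psi',round(p,4),'shift',f(p).round(1),'' if yaw is None else ('turn',round(-(yaw-p),4),'shift after turn',f(yaw).round(1)))
E
sed -i 's/px((199,481),/px((199,481-296),/; s/\],(225,215)),10)/],(225,215-37)),10)/; s/\],(225,215)),34)/],(225,215-37)),34)/; s/px(\[(200,466)/px([(200,466)/' fit.py
sed -i "s/px((199,481-296),(225,215))/(px((199,185),(225,215)))/" fit.py
python3 fit.py | tail -15; python3 -c "
from h import *
s=ctrl.sense();print(s['ee_rot'],s['joints'])
to([520.5,-238.5,200],-0.168)"
```

```text
[ 507.14 -317.4    46.  ]]
seat [[473.68 222.94  32.5 ]]
base [[516.19 301.64  10.  ]
 [525.84 148.86  10.  ]
 [432.15 143.58  10.  ]
 [422.46 297.04  10.  ]] 0.0630987856784931
[[480.57 222.35  34.  ]
 [466.48 222.18  34.  ]
 [473.62 234.02  34.  ]
 [473.44 211.92  34.  ]
 [502.46 247.14  34.  ]
 [504.45 204.75  34.  ]
 [443.71 244.42  34.  ]
 [445.68 198.49  34.  ]]
[[309.95 366.62]] [-0.    0.99  0.15  0.  ]
[-3.36612126e-06  9.89298057e-01  1.45908721e-01  4.68745261e-06] [-1.50137851e+00  3.12898692e-01  1.49769355e+00  9.08921351e-06
  1.33100785e+00 -2.23447265e-01]
 eef [ 151.5 -502.7  231.3] psi 0.2929 shift [ 429.5 -146.4   31.3] ('turn', np.float64(0.4609), 'shift after turn', array([ 319.6, -322.1,   31.3]))
```

```bash
python3 -m pendant '0 0 0 0.1536; 0 0 0 0.1536; 0 0 0 0.1536; 0.0456 -0.046 0.004 0; 0.0456 -0.046 0.004 0; 0.0456 -0.046 0.004 0; 0.0456 -0.046 0.004 0; 0.0456 -0.046 0.004 0; 0.0456 -0.046 0.004 0; 0.0456 -0.046 0.004 0' 0.4 20; python3 -c "
from h import *
to([520.5,-238.5,120],-0.168)"
```

```text
time_s: 2.85
eef_pos: [508.0, -246.9, 204.3]
ee_rot: [0.0, 0.996, -0.084, 0.0]
force: [-0.5, -1.5, 0.8]
grip_width: 0.399
grip_force: 0.0
 eef [ 508.  -246.9  204.3] psi -0.168 shift [ 10.9 -10.4  84.3] ('turn', np.float64(0.0), 'shift after turn', array([ 10.9, -10.4,  84.3]))
```

```bash
python3 -m pendant '0.0 0.0 0 0; 0 0 0 0' ; python3 -c "
from h import *
to([520.5,-238.5,110],-0.168)"
```

```text
time_s: 3.1
eef_pos: [506.1, -248.6, 204.2]
ee_rot: [0.0, 0.996, -0.084, -0.0]
force: [-0.3, -0.2, -0.2]
grip_width: 0.405
grip_force: 0.0
 eef [ 506.1 -248.6  204.2] psi -0.1678 shift [ 12.5 -12.3  94.2] ('turn', np.float64(0.0002), 'shift after turn', array([ 12.5, -12.3,  94.2]))
```

```bash
python3 -m pendant '0.0125 -0.0123 0.03 0; 0 0 0.032 0; 0 0 0.032 0; 0 0 0 0;0 0 0 0'
python3 - <<'E'
from h import *
to([520.5,-238.5,53],-0.168)
t=cap('top','top1');s=cap('side','side1')
print(proj(s,[ctrl.sense()['eef_pos'],[520.5,-238.5,82],[520.5,-238.5,48]]))
a=t['color'][205:255,350:410,::-1];b=s['color'][215:265,255:315,::-1]
cv2.imwrite('pics/c2.png',np.hstack([cv2.resize(x,None,fx=6.6,fy=8*.825,interpolation=2) for x in (a,b)]))
E
```

```text
time_s: 3.72
eef_pos: [520.9, -239.4, 111.9]
ee_rot: [0.001, 0.996, -0.085, 0.001]
force: [0.0, 1.1, 1.2]
grip_width: 0.401
grip_force: 0.0
 eef [ 520.9 -239.4  111.9] psi -0.1692 shift [-0.6 -0.8 58.9] ('turn', np.float64(-0.0012), 'shift after turn', array([-0.6, -0.8, 58.9]))
[[286.45546818 230.47739132]
 [286.34517779 237.12947381]
 [286.46652891 244.60926037]]
```

View pics/c2.png

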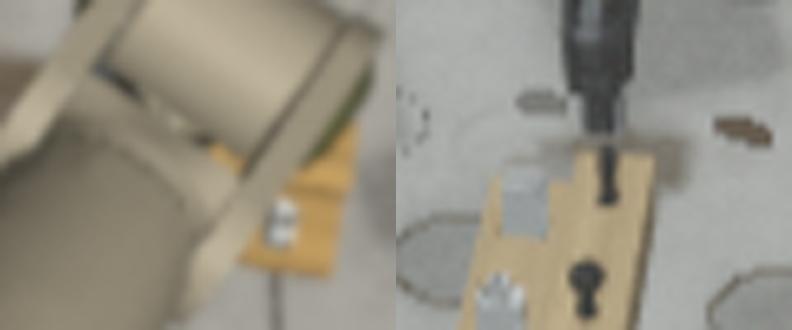

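Run:
```python
from h import *
g=cv2.imread('pics/side1.png',0).astype(int); g0=cv2.imread('pics/side0.png',0).astype(int)
for r in range(220,248): print(r,g[r,278:296],'|',g0[r,282:292])
```

```text
220 [156 140  88  74  97 109 110  99  77  73  68  67  67 122 139 140 139 140] | [140 137 139 140 137 137 138 137 140 141]
221 [158 151  90  65  79  89  92  81  71  68  67  67  66 130 138 138 140 139] | [142 141 139 141 137 141 138 140 138 139]
222 [159 152  90  63  66  75  76  72  66  63  63  66  61 133 140 139 141 139] | [141 142 141 141 141 140 142 140 138 138]
223 [161 153  98  66  62  72  71  69  62  62  61  64  64 131 139 140 140 139] | [139 140 141 142 142 143 142 142 139 137]
224 [162 157 105  68  62  69  70  71  63  60  61  65  66 131 139 138 138 140] | [141 139 141 141 141 140 139 140 140 137]
225 [165 160 115  71  62  62  65  66  62  63  61  67  63 132 141 137 139 142] | [138 140 140 140 140 140 139 135 138 137]
226 [164 161 127  72  65  70  68  67  69  65  58  63  80 133 141 138 139 140] | [143 140 140 138 138 138 140 137 137 138]
227 [166 165 141  80  64  75  72  72  74  64  65  79 116 137 142 143 140 140] | [148 141 143 139 139 140 142 142 138 139]
228 [148 164 151  84  65  68  70  69  71  64  64 109 136 141 138 143 143 143] | [149 142 140 140 137 138 145 140 137 139]
22
[... 1615 characters left out ...]
7 145  80  65 123 156 160 164 164 143 121 122] | [160 162 164 143  82  66 125 154 158 160]
243 [160 162 161 160 161 163 167 143  85  64 114 156 160 163 163 131 125 135] | [160 160 166 144  83  62 112 152 158 162]
244 [160 164 160 161 163 165 167 136  79  61  91 151 160 162 164 122 127 144] | [161 162 165 136  78  64  92 150 159 160]
245 [160 162 162 162 163 165 167 123  73  66 106 154 160 165 162 117 134 158] | [160 163 165 121  74  66 107 153 159 162]
246 [162 161 161 161 164 166 166 148 131 127 142 156 162 165 158 108 139 163] | [161 164 164 144 130 125 140 156 160 162]
247 [159 161 162 163 166 168 167 166 161 157 159 159 163 162 148 105 144 167] | [162 166 165 164 159 155 156 158 160 161]
```

```bash
python3 -m pendant '0 -0.0008 0.02 0; 0 0 0.02 0; 0 0 0.018 0; 0 0 0 0; 0 0 0 0' && python3 -m pendant '0 0 0 0;0 0 0 0;0 0 0 0;0 0 0 0;0 0 0 0; 0 0 0 0' 0 25
```

```text
time_s: 4.45
eef_pos: [521.4, -237.8, 53.2]
ee_rot: [0.0, 0.996, -0.084, 0.001]
force: [0.5, -0.3, -0.4]
grip_width: 0.4
grip_force: 0.0
time_s: 5.2
eef_pos: [521.3, -237.7, 53.0]
ee_rot: [0.0, 0.996, -0.084, 0.001]
force: [-0.9, -0.1, 5.6]
grip_width: 0.092
grip_force: 25.6
```

```bash
python3 -m pendant '0 0 -0.01 0; 0 0 -0.02 0; 0 0 -0.025 0; 0 0 -0.025 0; 0 0 0 0; 0 0 0 0' ; python3 -c "
from h import *
to([464.8,-310.2,128],-0.168)"
```

```text
time_s: 5.95
eef_pos: [520.6, -237.2, 131.5]
ee_rot: [-0.0, 0.996, -0.084, -0.001]
force: [0.3, -0.6, -0.1]
grip_width: 0.091
grip_force: 25.1
 eef [ 520.6 -237.2  131.5] psi -0.168 shift [-42.8  81.3   3.5] ('turn', np.float64(-0.0), 'shift after turn', array([-42.8,  81.3,   3.5]))
```

```bash
python3 -m pendant '-0.0107 0.0202 0 0; -0.0107 0.0202 0 0; -0.0107 0.0202 0 0; -0.0107 0.0202 0 0; 0 0 0 0; 0 0 0 0;0 0 0 0'
python3 - <<'E'
from h import *
to([464.8,-310.2,128],-0.168)
t=cap('top','top3');s=cap('side','side3')
e=ctrl.sense()['eef_pos']
print(proj(s,[e,e-[0,0,7],e-[0,0,47],[464.8,-310.2,64],[464.8,-310.2,54]]))
a=t['color'][205:255,360:420,::-1];b=s['color'][225:275,240:300,::-1]
cv2.imwrite('pics/c3.png',np.hstack([cv2.resize(x,None,fx=6.6,fy=6.6,interpolation=2) for x in (a,b)]))
E
```

```text
time_s: 6.82
eef_pos: [465.6, -309.3, 132.1]
ee_rot: [-0.0, 0.997, -0.083, -0.0]
force: [-0.2, 0.3, 0.2]
grip_width: 0.098
grip_force: 25.1
 eef [ 465.6 -309.3  132.1] psi -0.1671 shift [-0.7  1.   4.1] ('turn', np.float64(0.0009), 'shift after turn', array([-0.7,  1. ,  4.1]))
[[269.6902305  241.44211963]
 [269.7650319  243.07998497]
 [270.1842004  252.26112094]
 [270.16102964 257.18458639]
 [270.2629107  259.39577638]]
```

View pics/c3.png

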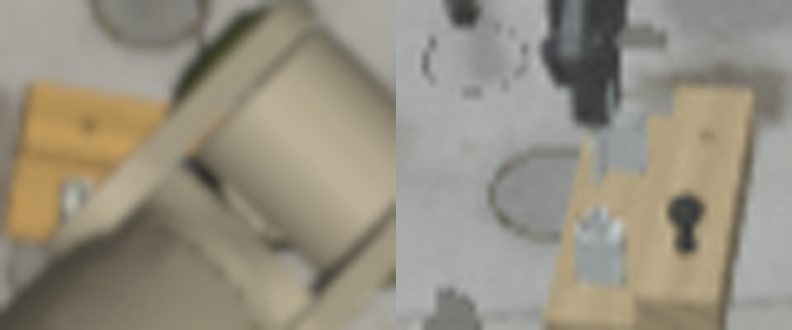

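Run:
```python
from h import *
g=cv2.imread('pics/side3.png').astype(int)[:,:,0]
print('cols 264..279, blue channel')
for r in range(241,270): print(r,g[r,264:280])
```

```text
cols 264..279, blue channel
241 [165 163 132  77  62  62  63  74 120 124 164 166 162 155 142 142]
242 [165 164 135  81  60  63  66  71 121 152 163 160 160 145 137 137]
243 [165 164 149 107  85  78  79  76 121 162 164 162 151 148 131 129]
244 [164 160 158 143 130 112 110 127 139 154 155 156 145 151 133 128]
245 [160 160 159 159 147 141 141 146 152 156 155 155 155 153 132 128]
246 [157 155 156 156 143 155 152 141 153 154 154 155 154 157 136 127]
247 [133 131 134 135 133 151 152 141 151 155 154 156 155 160 132 127]
248 [123 122 123 122 129 141 149 137 151 154 156 156 155 157 128 126]
249 [139 140 141 138 129 140 148 143 153 154 154 154 153 153 134 129]
250 [140 140 142 136 128 139 149 135 145 147 147 147 151 143 135 129]
251 [142 141 141 132 125 140 150 131 134 133 136 135 138 127 130 126]
252 [142 141 142 129 126 135 143 133 131 131 130 126 127 130 130 126]
253 [143 145 141 129 128 129 129 131 132 130 129 127 128 130 128 128]
254 [143 142 135 130 129 130 128 130 133 130 128 128 130 129 129 129]
255 [143 143 132 130 128 129 134 133 132 130 127 126 127 130 129 128]
256 [144 142 133 127 1
[... 257 characters left out ...]

260 [122 128 126 165 170 168 160 156 180 190 143 131 131 127 128 132]
261 [124 126 127 151 169 165 162 159 172 172 131 128 130 127 129 131]
262 [149 129 126 150 154 154 155 154 155 154 123 128 129 127 134 135]
263 [148 129 125 151 155 153 155 154 154 154 134 131 131 129 132 136]
264 [139 127 129 149 154 155 153 153 156 161 141 136 131 131 134 139]
265 [133 128 126 146 154 153 155 154 155 164 139 135 128 130 134 136]
266 [131 127 125 141 155 154 154 154 153 160 138 129 127 132 136 137]
267 [129 127 126 137 153 150 148 151 151 155 130 127 129 134 137 137]
268 [128 128 129 135 145 139 137 139 137 138 125 127 129 135 136 137]
269 [128 131 135 134 134 130 129 127 128 131 132 128 122 129 130 132]
```

```bash
python3 -m pendant '0.0006 0.0002 0.009 0; 0 0 0.009 0; 0 0 0.003 0; 0 0 0.003 0; 0 0 0.003 0; 0 0 0 0'; python3 -c "
from h import *
to([465.6,-309.3,71])"
```

```text
time_s: 7.68
eef_pos: [465.8, -310.3, 105.2]
ee_rot: [-0.0, 0.996, -0.084, -0.0]
force: [0.1, -0.9, -0.4]
grip_width: 0.091
grip_force: 25.1
 eef [ 465.8 -310.3  105.2] psi -0.168 shift [-0.3 -0.9 34.2]
```

```bash
python3 -m pendant '0 0 0.003 0; 0 0 0.003 0; 0 0 0.003 0;  0 0 0 0'; python3 -m pendant '0 0 0.005 0; 0 0 0.005 0; 0 0 0.005 0; 0 0 0 0';python3 -m pendant '0 0 0.003 0; 0 0 0.002 0; 0 0 0.002 0; 0 0 0 0'; python3 -c "
from h import *
to([465.6,-309.3,71])"
```

```text
time_s: 8.18
eef_pos: [465.7, -310.2, 96.0]
ee_rot: [-0.0, 0.996, -0.084, -0.0]
force: [0.2, -0.1, -1.0]
grip_width: 0.096
grip_force: 25.1
time_s: 8.68
eef_pos: [465.7, -310.2, 80.8]
ee_rot: [-0.0, 0.996, -0.084, -0.0]
force: [-0.8, -0.4, -0.2]
grip_width: 0.094
grip_force: 25.1
time_s: 9.18
eef_pos: [465.8, -310.2, 74.2]
ee_rot: [-0.0, 0.996, -0.084, -0.0]
force: [-0.3, 0.4, -0.5]
grip_width: 0.097
grip_force: 25.1
 eef [ 465.8 -310.2   74.2] psi -0.168 shift [-0.3 -0.9  3.2]
```

```bash
python3 -m pendant '0 0 0.0015 0; 0 0 0.001 0; 0 0 0 0'; python3 -m pendant '0 0 0.001 0; 0 0 0 0'
```

```text
time_s: 9.55
eef_pos: [465.8, -310.3, 71.7]
ee_rot: [-0.0, 0.996, -0.084, -0.0]
force: [0.3, -0.6, -0.3]
grip_width: 0.09
grip_force: 25.1
time_s: 9.8
eef_pos: [465.9, -310.4, 71.1]
ee_rot: [0.0, 0.996, -0.084, 0.0]
force: [-0.5, 0.6, 1.9]
grip_width: 0.092
grip_force: 25.4
```

```bash
python3 -m pendant '0 0 0.001 0; 0 0 0 0'
```

```text
time_s: 10.05
eef_pos: [466.3, -310.7, 70.8]
ee_rot: [0.001, 0.996, -0.084, 0.001]
force: [-0.3, -0.3, 8.4]
grip_width: 0.096
grip_force: 26.0
```

```bash
python3 -m pendant '0 0 -0.0005 0; 0 0 0 0; 0 0 0 0; 0 0 0 0;0 0 0 0' 0.35; python3 -m pendant '0 0 -0.01 0; 0 0 -0.02 0; 0 0 -0.02 0; 0 0 -0.02 0; 0 0 0 0;0 0 0 0'
python3 - <<'E'
from h import *
to([465.6,-309.3,31])
s=cap('side','side4')
g=s['color'][:,:,2].astype(int)
for r in range(240,270): print(r,g[r,262:280])
e=ctrl.sense()['eef_pos']
print(proj(s,[[e[0],e[1],100],[e[0],e[1],68],[e[0],e[1],64]]))
b=s['color'][215:275,240:300,::-1]
cv2.imwrite('pics/c4.png',cv2.resize(b,None,fx=10,fy=10,interpolation=2))
E
```

```text
time_s: 10.68
eef_pos: [465.8, -310.3, 70.3]
ee_rot: [-0.0, 0.996, -0.084, -0.0]
force: [0.6, 0.3, 0.2]
grip_width: 0.352
grip_force: 0.0
time_s: 11.42
eef_pos: [465.6, -310.1, 139.8]
ee_rot: [-0.0, 0.996, -0.084, -0.0]
force: [-0.5, -0.1, 0.1]
grip_width: 0.349
grip_force: 0.0
 eef [ 465.6 -310.1  139.8] psi -0.168 shift [-1.000e-01 -8.000e-01  1.088e+02] 
240 [169 168 163 143  90  67  67  64  63 103 130 155 161 158 155 146 141 139]
241 [169 168 166 149  93  64  67  64  61 103 122 161 167 165 160 155 143 141]
242 [168 165 167 150  95  64  66  64  61 100 118 163 165 160 158 146 138 138]
243 [162 164 165 149  97  68  66  63  62 101 130 165 165 160 153 146 131 128]
244 [160 161 162 156 131 114 104  92  90 122 136 152 154 154 146 153 131 128]
245 [161 161 159 159 156 151 139 122 126 144 150 154 156 156 156 153 133 127]
246 [157 155 155 157 155 156 143 129 135 153 155 155 155 155 155 158 135 129]
247 [131 134 135 132 133 131 134 124 125 149 154 156 153 155 154 160 133 128]
248 [122 122 123 122 124 120 127 114 103 131 152 156 155 157 153 158 127 127]
249 [143 140 139 138 141 139 129  90  
[... 987 characters left out ...]
5 151 131 127 152 154 156 155 153 155 155 123 127 129 127 131 134]
263 [160 160 149 130 126 151 155 155 155 155 154 153 132 130 128 127 135 135]
264 [162 164 137 129 130 149 155 153 155 154 153 161 142 134 130 130 132 135]
265 [165 161 132 126 128 146 154 155 154 154 156 165 139 136 126 130 135 138]
266 [168 160 133 126 126 141 152 155 154 154 154 160 139 131 128 135 136 136]
267 [169 152 131 127 127 135 155 150 149 152 152 156 128 129 128 134 136 137]
268 [168 145 128 128 130 134 146 139 137 136 139 141 122 126 129 135 136 136]
269 [169 139 128 129 134 135 133 132 129 125 127 130 132 129 124 127 129 133]
[[270.02669991 249.01875445]
 [270.35634174 256.23841317]
 [270.39694188 257.12783207]]
```

View pics/c4.png

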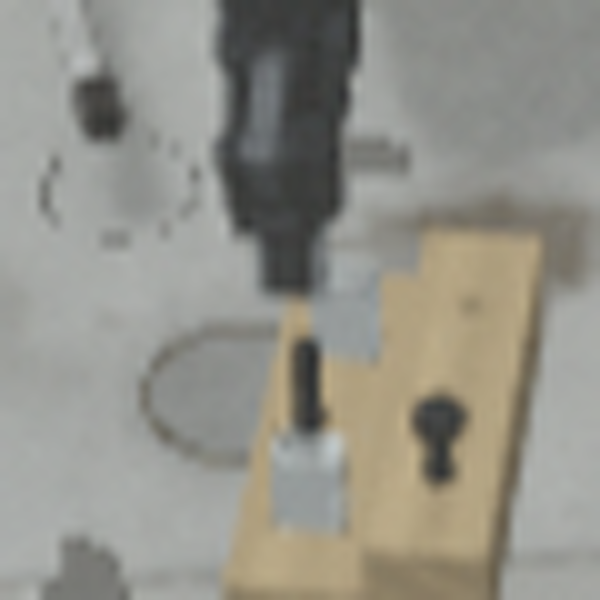

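The rod's collar is now on the neck (side crop: black grip at (307,390) just above the cell body at (310,485)). The ball rod at (437,430) hasn't moved.

```bash
python3 -m pendant '0 0 0.02 0; 0 0 0.02 0; 0 0 0.02 0; 0 0 0.02 0; 0 0 0.015 0; 0 0 0.01 0; 0 0 0.0035 0; 0 0 0 0; 0 0 0 0'; python3 -m pendant '0 0 0 0; 0 0 0 0; 0 0 0 0; 0 0 0 0; 0 0 0 0;0 0 0 0' 0 40
```

```text
time_s: 12.6
eef_pos: [466.1, -310.5, 32.4]
ee_rot: [0.0, 0.996, -0.084, 0.0]
force: [-0.1, 0.6, 0.0]
grip_width: 0.351
grip_force: 0.0
time_s: 13.35
eef_pos: [466.0, -310.3, 32.2]
ee_rot: [0.0, 0.996, -0.084, 0.0]
force: [-1.2, 2.9, 6.7]
grip_width: 0.135
grip_force: 40.6
```

```bash
python3 -m pendant '0 0 -0.008 0; 0 0 -0.015 0; 0 0 -0.02 0; 0 0 -0.02 0; 0 0 -0.02 0; 0 0 -0.02 0; 0 0 -0.01 0; 0 0 0 0; 0 0 0 0'; python3 -c "
from h import *
to([473.7,222.9,145],1.634)"
```

```text
time_s: 14.48
eef_pos: [465.6, -310.1, 144.2]
ee_rot: [-0.0, 0.996, -0.084, -0.0]
force: [0.8, -0.3, -1.5]
grip_width: 0.134
grip_force: 39.8
 eef [ 465.6 -310.1  144.2] psi -0.168 shift [ -81.1 -526.8   -0.8] ('turn', np.float64(-1.802), 'shift after turn', array([531.4,  41.8,  -0.8]))
```

```bash
python3 -m pendant '-0.0012 -0.008 0 0; -0.0025 -0.016 0 0; -0.0037 -0.024 0 0; -0.0054 -0.035 0 0; -0.0054 -0.035 0 0; -0.0054 -0.035 0 0; -0.0054 -0.035 0 0; -0.0054 -0.035 0 0; -0.0054 -0.035 0 0; -0.0054 -0.035 0 0'; python3 -m pendant '-0.0054 -0.035 0 0; -0.0054 -0.035 0 0; -0.0054 -0.035 0 0; -0.0054 -0.035 0 0; -0.0054 -0.035 0 0; -0.0037 -0.024 0 0; -0.0025 -0.016 0 0; -0.0012 -0.008 0 0;0 0 0 0; 0 0 0 0';  python3 -m pendant '0 0 0 -0.05; 0 0 0 -0.1; 0 0 0 -0.15; 0 0 0 -0.15; 0 0 0 -0.15; 0 0 0 -0.15; 0 0 0 -0.15; 0 0 0 -0.15; 0 0 0 -0.15; 0 0 0 -0.15'; python3 -m pendant '0 0 0 -0.15; 0 0 0 -0.15; 0 0 0 -0.1; 0 0 0 -0.05; 0 0 0 0; 0 0 0 0';python3 -c "
from h import *
to([473.7,222.9,145],1.634)"
```

```text
time_s: 15.72
eef_pos: [469.5, -11.4, 144.9]
ee_rot: [-0.0, 0.997, -0.083, 0.0]
force: [1.2, 0.5, 0.0]
grip_width: 0.134
grip_force: 39.8
time_s: 16.98
eef_pos: [473.6, 211.2, 144.8]
ee_rot: [0.0, 0.996, -0.084, -0.0]
force: [0.5, -0.0, -0.7]
grip_width: 0.136
grip_force: 39.8
time_s: 18.23
eef_pos: [473.8, 211.1, 144.9]
ee_rot: [0.0, 0.829, 0.559, -0.0]
force: [-0.0, -0.9, -0.7]
grip_width: 0.138
grip_force: 39.8
time_s: 18.98
eef_pos: [473.7, 211.5, 144.8]
ee_rot: [-0.0, 0.686, 0.728, -0.0]
force: [-0.9, 0.6, -0.8]
grip_width: 0.135
grip_force: 39.8
 eef [473.7 211.5 144.8] psi 1.6305 shift [11.4  0.7 -0.2] ('turn', np.float64(-0.0035), 'shift after turn', array([11.4,  0.7, -0.2]))
```

```bash
python3 -m pendant '0.0114 0.0007 0.03 -0.003; 0 0 0.02 0; 0 0 0 0; 0 0 0 0'
python3 - <<'E'
from h import *
g=cv2.imread('pics/top0.png',0).astype(float)
c=cap('top')
p=g[234:243,242:256]; print(p.astype(int))
w=np.clip(150-p,0,None); w=np.where(w>0,w,0)
sub=w[1:8,3:11]; vv,uu=np.mgrid[235:242,245:253]
uv=[(uu*sub).sum()/sub.sum(),(vv*sub).sum()/sub.sum()]; print(uv,sub.sum())
print(atz(c,[uv],33))
to([473.7,222.9,95],1.634)
s=cap('side','side5'); e=ctrl.sense()['eef_pos']
print(proj(s,[e,[473.7,222.9,34],[473.7,222.9,72]]))
b=s['color'][135:195,240:300,::-1]
cv2.imwrite('pics/c5.png',cv2.resize(b,None,fx=10,fy=10,interpolation=2))
E
```

```text
time_s: 19.48
eef_pos: [474.1, 223.2, 95.7]
ee_rot: [0.0, 0.684, 0.729, 0.001]
force: [1.6, -1.2, -1.4]
grip_width: 0.137
grip_force: 39.8
[[ 88 136 180 193 196 195 195 192 188 189 191 181 132 102]
 [ 78 117 173 189 186 179 176 171 160 156 163 168 123  99]
 [ 73 101 158 179 160 134 122 117 103  99 120 149 117  97]
 [ 73  92 144 170 140  88  63  58  51  51  90 137 116  99]
 [ 72  87 140 168 135  78  45  43  46  48  85 133 125 107]
 [ 71  94 150 173 143 102  90  93  98 100 116 149 146 117]
 [ 72 106 166 183 167 155 155 159 162 163 168 178 169 129]
 [ 74 111 172 191 188 187 188 189 190 190 192 193 180 138]
 [ 75 112 173 193 196 197 196 196 195 195 197 196 185 147]]
[np.float64(249.44032663316582), np.float64(237.61620603015075)] 1592.0
[[473.89387063 222.86431811  33.        ]]
 eef [474.2 223.2  95.9] psi 1.6346 shift [-0.2 -0.5  0.9] ('turn', np.float64(0.0006), 'shift after turn', array([-0.2, -0.5,  0.9]))
[[269.2673919  157.83055   ]
 [269.66743515 170.47411541]
 [269.35362639 162.78477365]]
```

View pics/c5.png

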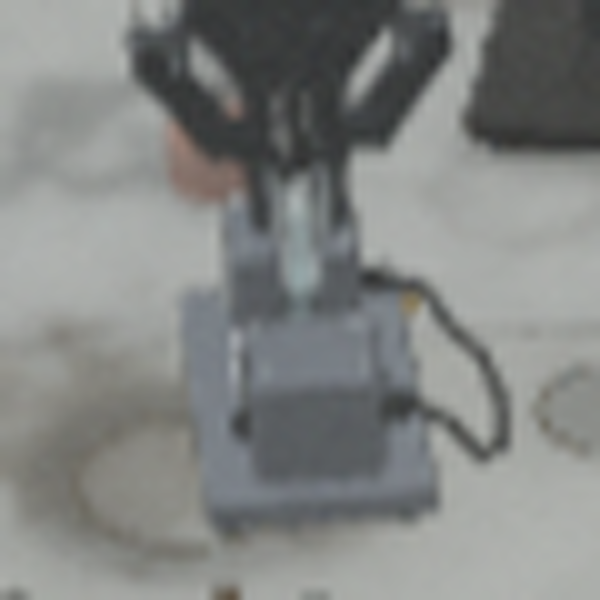

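```bash
python3 -m pendant '0 0 0.012 0; 0 0 0.012 0; 0 0 0.01 0; 0 0 0.003 0; 0 0 0 0;0 0 0 0'; python3 -m pendant '0 0 0.002 0; 0 0 0.002 0; 0 0 0.001 0; 0 0 0 0; 0 0 0 0'
```

```text
time_s: 20.32
eef_pos: [473.9, 223.2, 58.2]
ee_rot: [0.0, 0.684, 0.729, 0.0]
force: [0.2, -1.1, -0.5]
grip_width: 0.136
grip_force: 39.8
time_s: 20.95
eef_pos: [473.9, 223.3, 53.8]
ee_rot: [0.0, 0.684, 0.729, 0.0]
force: [-3.8, -0.1, 10.2]
grip_width: 0.136
grip_force: 41.4
```

```bash
python3 -m pendant '0 0 -0.0015 0; 0 -0.001 0 0; 0 0 0 0;0 0 0.001 0; 0 0 0.0005 0; 0 0 0 0; 0 0 0 0';python3 -m pendant '0 0 0.001 0; 0 0 0 0; 0 0 0 0'
```

```text
time_s: 21.82
eef_pos: [472.7, 223.2, 53.9]
ee_rot: [0.0, 0.684, 0.729, 0.0]
force: [-4.2, -1.3, 13.3]
grip_width: 0.135
grip_force: 41.9
time_s: 22.2
eef_pos: [473.0, 223.4, 53.4]
ee_rot: [0.0, 0.684, 0.729, 0.001]
force: [-4.7, -0.0, 17.7]
grip_width: 0.139
grip_force: 42.5
```

```bash
python3 -m pendant '0 0 -0.003 0; 0 -0.0012 0 0; 0 0 0 0;0 0 0.001 0; 0 0 0.0005 0; 0 0 0 0; 0 0 0 0';python3 -m pendant '0 0 0.001 0; 0 0 0 0; 0 0 0 0'
python3 - <<'E'
import cv2
g=cv2.imread('pics/side5.png').astype(int)
for r in range(150,168): print(r,g[r,262:278].sum(1)[:0], g[r,262:278,1])
E
```

```text
time_s: 23.08
eef_pos: [471.4, 223.1, 54.0]
ee_rot: [0.0, 0.684, 0.729, -0.0]
force: [-3.1, -1.3, 10.2]
grip_width: 0.137
grip_force: 41.5
time_s: 23.45
eef_pos: [471.6, 223.1, 53.9]
ee_rot: [0.0, 0.684, 0.73, 0.0]
force: [-7.1, -1.9, 20.2]
grip_width: 0.14
grip_force: 42.9
150 [] [ 72  66  58  58  59  59  83  61  56  62  62  60  71 139 149 150]
151 [] [ 98  89  72  65  72  69  66  59  58  83  82  64  92 161 171 171]
152 [] [107 107  81  62  83  92  68  94 107  94 102  71 105 162 169 169]
153 [] [106 106  91  65  86 111 107 136 138  95 111  74 106 161 169 169]
154 [] [108 134 109  69  80 116 133 165 143 104 118  77  94 162 172 171]
155 [] [124 142 117  74  70 117 137 175 152 117 120  76  76 151 171 172]
156 [] [133 125 116  75  71 117 140 164 154 124 122  75  78 125 167 172]
157 [] [130 123 122  85  74 119 129 152 146 123 122  86  99 120 166 174]
158 [] [125 123 126 111 103 119 127 149 149 119 118 108 131 124 166 175]
159 [] [134 125 133 125 123 118 138 149 149 122 119 124 134 115 165 174]
160 [] [142 126 124 117 115 105 140 149 152 138 116 111 111  97 165 173]
161 [] [139 114 106 104 101  97 140 157 159 151 104  92  92  93 131 139]
162 [] [140 105  90  92  91  93 135 160 164 154 108  91  91  90  69  64]
163 [] [136 105  93  92  92  92 119 154 154 134 101  93  92  90  72  67]
164 [] [135 106  94  93  92  93  95 128 126 105  94  92  95  92 107 104]
165 [] [132 103  93  89  91  87  88 109 114  88  91  91  97  92 118 129]
166 [] [126 100  95  97  96  90  99 120 122 105 105 105 114 124 126 127]
167 [] [126 114 106 122 108 112 114 123 121 119 122 120 127 139 133 117]
```

```bash
python3 -m pendant '0 0 -0.01 0; 0 0 -0.03 0; 0 0 0 0;0 0 0 0'
python3 - <<'E'
from h import *
np.set_printoptions(precision=2,suppress=True,linewidth=200)
s=cap('side','side6'); e=ctrl.sense()['eef_pos']; print(e)
P=lambda x,y,z:[473.9+np.cos(.063)*x-np.sin(.063)*y,222.9+np.sin(.063)*x+np.cos(.063)*y,z]
print('heads top corners', proj(s,[P(x,y,72) for y in(-77.5,-19.5,19.5,77.5) for x in(-27,27)]))
print('base', proj(s,[P(x,y,z) for z in (0,10) for y in(-77.5,77.5) for x in(-47,47)]))
print('tool',proj(s,[e-[0,0,z] for z in (0,10,20)]))
g=s['color'].astype(int)[:,:,1]; g0=cv2.imread('pics/side0.png')[:,:,1].astype(int)
for r in range(156,166): print(r,g[r,260:280],g0[r,260:280])
for r in range(172,188): print(r,g0[r,256:288])
E
```

```text
time_s: 23.95
eef_pos: [471.1, 222.9, 91.6]
ee_rot: [-0.0, 0.684, 0.729, -0.0]
force: [0.4, 0.8, -1.1]
grip_width: 0.138
grip_force: 39.8
[470.92 222.88  91.36]
heads top corners [[264.22 174.11]
 [277.87 173.13]
 [263.13 165.91]
 [276.47 164.98]
 [262.42 160.61]
 [275.56 159.71]
 [261.42 153.02]
 [274.26 152.17]]
base [[259.98 189.11]
 [283.2  187.36]
 [257.49 167.58]
 [279.36 166.05]
 [259.87 187.12]
 [283.16 185.37]
 [257.37 165.64]
 [279.31 164.11]]
tool [[268.5  158.82]
 [268.59 160.89]
 [268.68 162.94]]
156 [160 161 133 124  76  57 116 142 180 165 131 123  85  69 111 127 170 172 174 175] [155 158 129 121 121 106  98  77  86  96  84  86 110 120 115 124 164 170 169 171]
157 [166 167 130 121  85  64 117 122 161 154 123 121  85  68 117 123 169 172 175 173] [163 162 127 122 121 113  92  82  97  90  82  93 103 120 120 119 163 170 170 170]
158 [172 172 125 122  95  74 116 114 141 147 128 123  96 102 129 125 167 173 174 174] [167 168 124 120 124 122 107 105 111 108 104 113 114 121 130 125 164 168 171 171]
159 [173 173 133 125 119 107 123 121 134 147 126 122 116 122 134 113 164 172 175 
[... 2538 characters left out ...]
7 126 128 126 162 169 168 166]
183 [138 138 136 136 126 127 126 126 126 118 112 109 110 113 111 114 119 117 114 119 118 116 123 123 124 119 119 120 162 168 167 169]
184 [139 141 138 136 121 124 127 125 126 126 124 123 117 118 116 116 117 115 114 114 115 113 111 107 109 106 102 107 158 166 167 167]
185 [136 138 139 136 119 115 115 113 113 113 112 109 102 101 100  98  98  96  95  96  94  98  95  95  96  97  97 108 159 165 167 166]
186 [136 137 139 142 123  98  95  92  92  93  96  96  96  94  92  97  93  97  97  95 104 103 102 103  91 100 134 143 164 167 168 169]
187 [136 141 146 147 135 105  89  85 101 102 102 103  99 101 107 111 111 114 122 122 129 134 138 142 135 141 163 167 166 169 169 169]
```

```bash
python3 - <<'E'
from h import *
from fit import W
s=viewer.capture('side')
v=(466,-310.3,-.168)
print(proj(s,W(v,[(x,-6.25,z) for z in(30,45) for x in(-11.25,11.25)])))
print(ctrl.sense()['wrist_torque'])
E
python3 -m pendant '0 0.0017 0.03 0; 0 0 0.006 0; 0 0 0 0; 0 0 0 0;0 0 0 0'; python3 -c "
from h import *
print(ctrl.sense()['wrist_torque'],ctrl.sense()['eef_pos'])"
python3 -m pendant '0 0 0.001 0; 0 0 0.0005 0; 0 0 0.0005 0;0 0 0 0;0 0 0 0'; python3 -c "
from h import *
for i in range(3):
  viewer.capture('side');s=ctrl.sense();print(s['wrist_torque'],s['eef_pos'],s['force'])"
```

```text
[[267.16 265.77]
 [274.04 266.27]
 [266.99 262.51]
 [273.91 263.01]]
[-0.02  0.03 -0.01]
time_s: 24.78
eef_pos: [473.4, 223.2, 57.0]
ee_rot: [0.0, 0.684, 0.729, 0.0]
force: [0.6, -0.5, -0.6]
grip_width: 0.137
grip_force: 39.8
[-0.01547235  0.03328285  0.01827601] [473.44860198 223.24752173  56.99959034]
time_s: 25.4
eef_pos: [473.1, 223.1, 54.3]
ee_rot: [-0.0, 0.684, 0.729, 0.0]
force: [-0.5, 0.0, -1.5]
grip_width: 0.136
grip_force: 39.8
[0.00014823 0.03161    0.02369882] [473.1404281  223.13691513  54.33182091] [-0.64466568 -0.39356017 -2.29633159]
[0.00426291 0.04258944 0.01554425] [473.14424635 223.1574965   54.35489395] [-0.1227116  -0.05558951 -0.82423546]
[0.04186075 0.00305569 0.00314049] [473.14659675 223.13276677  54.32425954] [-0.38916625  0.23992538 -0.30555048]
```

```bash
python3 -m pendant '0 0 0.0005 0; 0 0 0.0005 0; 0 0 0.0005 0;0 0 0 0;0 0 0 0'; python3 -c "
from h import *
for i in range(5):
  viewer.capture('side');s=ctrl.sense();print(s['wrist_torque'],s['eef_pos'],s['force'])"
```

```text
time_s: 26.18
eef_pos: [473.3, 223.3, 53.8]
ee_rot: [0.0, 0.684, 0.729, 0.0]
force: [-3.8, -0.6, 9.8]
grip_width: 0.135
grip_force: 41.5
[-0.22517137  0.66937366 -0.04323619] [473.37862855 223.26295435  53.82991629] [-3.01154945 -0.02928419  9.69615164]
[-0.18899313  0.62420752 -0.03798581] [473.3219536  223.2940491   53.77990233] [-3.56686537  0.25270536  9.8117322 ]
[-0.19920401  0.61219264 -0.04616019] [473.34849077 223.29599549  53.80674979] [-3.56120132 -0.2505325  10.29927219]
[-0.21950662  0.69751315 -0.07297787] [473.34401646 223.2787032   53.80386794] [-3.10637367 -0.22805404  9.24871046]
[-0.20484983  0.71038004 -0.01201254] [473.37208079 223.27625897  53.81470735] [-3.18268099  0.36551592 10.94312382]
```

```bash
python3 -m pendant '0 0 -0.002 0; 0.0013 0 0 0; 0 0 0 0;0 0 0.002 0; 0 0 0.0005 0; 0 0 0.0005 0;0 0 0 0; 0 0 0 0'; python3 -c "
from h import *
for i in range(5):
  viewer.capture('side');s=ctrl.sense();print(s['wrist_torque'],s['eef_pos'],s['force'])"
```

```text
time_s: 27.42
eef_pos: [473.2, 224.6, 52.0]
ee_rot: [0.0, 0.684, 0.729, 0.0]
force: [-0.1, 3.6, 3.8]
grip_width: 0.139
grip_force: 40.3
[ 0.62500046 -0.03124994 -0.00706469] [473.18577411 224.57731715  51.96433011] [0.19616311 3.73323066 2.86867396]
[ 0.65782163  0.00168545 -0.02012688] [473.18253748 224.60046739  51.97423823] [-0.98450606  3.12538817  4.19130012]
[ 0.6611071  -0.01354081 -0.05700243] [473.16722928 224.58234276  51.95209405] [0.21765302 4.34845908 2.50049783]
[ 0.71260112 -0.01971567  0.02052397] [473.18225389 224.57063153  51.94992125] [0.15279503 3.62191836 4.15893791]
[0.74625585 0.03075394 0.00323211] [473.15952735 224.57927571  51.95286635] [-0.33660329  3.7168284   3.36382385]
```

```bash
python3 -m pendant '0.0007 0 0 0; 0 0 0 0;0 0 0.001 0; 0 0 0.001 0; 0 0 0.001 0;0 0 0 0; 0 0 0 0'; python3 -c "
from h import *
s=ctrl.sense();print(s['wrist_torque'],s['eef_pos'],s['force'])"
```

```text
time_s: 28.55
eef_pos: [473.0, 225.0, 48.8]
ee_rot: [0.0, 0.684, 0.729, -0.0]
force: [-0.0, -0.5, 2.0]
grip_width: 0.138
grip_force: 40.1
[-0.38181302 -0.24630577  0.02664432] [473.03847019 225.0288872   48.79077567] [-0.03942547 -0.47988482  2.00025766]
```

```bash
python3 -m pendant '0 0 0.001 0; 0 0 0.001 0; 0 0 0.001 0;0 0 0.0005 0; 0 0 0 0; 0 0 0 0'; python3 -m pendant '0 0 0.0005 0; 0 0 0.0005 0; 0 0 0 0; 0 0 0 0'
```

```text
time_s: 29.3
eef_pos: [473.1, 225.1, 45.3]
ee_rot: [0.0, 0.684, 0.729, 0.0]
force: [2.1, -1.9, 2.2]
grip_width: 0.138
grip_force: 40.2
time_s: 29.8
eef_pos: [473.1, 225.2, 44.7]
ee_rot: [0.0, 0.684, 0.729, 0.0]
force: [0.1, -2.4, 6.9]
grip_width: 0.136
grip_force: 41.0
```

```bash
python3 -m pendant '0 0 0.0005 0; 0 0 0 0; 0 0 0 0; 0 0 0 0'
python3 - <<'E'
from h import *
s=cap('side','side7')
print(ctrl.sense()['force'],psi())
cv2.imwrite('pics/c7.png',cv2.resize(s['color'][135:195,240:300,::-1],None,fx=10,fy=10,interpolation=2))
E
```

```text
time_s: 30.3
eef_pos: [473.1, 225.2, 44.6]
ee_rot: [0.0, 0.684, 0.729, 0.0]
force: [-1.6, -3.2, 12.1]
grip_width: 0.137
grip_force: 41.7
[-1.27832825 -2.54326835 10.83106734] 1.6351205282205292
```

View pics/c7.png

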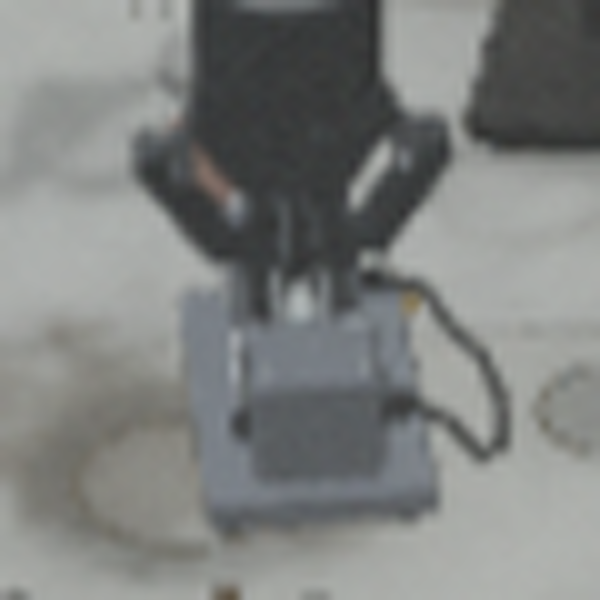

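The cell stands between the heads, at about (302,300) in the crop. The force rises steeply at TCP 44.6 mm, about 9.3 mm below where it touched the rim, so the seat is on its stop.

```bash
python3 -c "
from rig import ctrl
print(ctrl.finish_job())"
```

```text
the job is handed in; nothing more can be done
None
```

I handed the job in at about 30 s, but the hand-in returned no verdict: the straight-grip rod is home in the necked cell, and the arm is still gripping the cell pressed down on the seat, which the rise in force at the expected depth shows is at its stop.

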